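Hang the thermometer on the vaccine cool box

TASK

Take the digital thermometer out of its desk dock and hang it on the small cool box: slip the keyhole in its back plate over the headed stud on the box's metal channel, and slide it down until it is locked behind the head. The stud's height in the channel is not known exactly, so feel for it with a light touch (about 5 N is plenty, never over 15 N), and then let go so that the thermometer hangs upright and close against the channel, display outwards. Leave the other things on the table where they are.

Things in the scene. Friction and masses are not known exactly. Their poses are not given: they have to be found in the camera images.
- thermometer: White digital thermometer, 56 wide (y), 34 deep (x), 100 tall (z) mm, about 180 g, upright in the dock. Origin: bottom centre of its back face; x out of the display side, z up. Steel back plate 4 mm thick (x 0 to 4), full size. The housing's upper half (z 50 to 100) is a pocket 28 mm wide, open in front and on top, between two side walls: grip from above across these (56 mm).
- hole (a point): Centre of the keyhole's entry hole, on the thermometer's back face, mid-width, 66 mm above its bottom; axes as the thermometer's. It goes through the back plate and is seen in the pocket: an octagon 18 mm across its flats, from which a slot 9 mm wide runs straight up.
- lock (a point): Point on the thermometer's back face, mid-width, 80 mm above its bottom (14 mm above hole), same axes: where the stud's axis lies in the slot once the plate is slid fully down (the slot's closed top end is 3 mm above it).
- coolbox: Small fixed blue cool box, white lid, 260 wide (y), 200 deep, 172 tall mm. Origin: on the table below the middle of the face of its upright aluminium channel; x out of that face, z up. Channel 40 mm wide, 11 mm proud of the box, face from z 45 to 172 mm. Its stud is sprung: the head gives way at 1.5 N, reaches a rigid stop at 4.2 N, 4.5 mm in; it springs out through a hole in line.
- mount (a point): Nominal stud place: on the channel's face, mid-width, 152 mm above the table, axes as the box's. The stud is on the centre line but fixed anywhere from 14 mm below to 14 mm above this point. It stands out along x: neck 6 mm thick, flat head 14 mm wide, 8 mm thick, head front 15 mm and underside 7 mm off the face, so the plate slides behind it only within 3 mm of the face.
- dock: Fixed grey dock, 64 x 76 mm, its floor 6 mm above the table, rim 18 mm high, 2 mm play round the thermometer. Same axes as the thermometer that stands in it; its origin is on the table, 6 mm below the thermometer's origin. The thermometer is lifted straight up out of it.
- vial_a: Bystander: clear glass vial with a metal cap, 24 mm diameter, 42 mm tall, beside the dock; origin at its underside centre.
- vial_b: Bystander: amber glass vial with a metal cap, 24 mm diameter, 42 mm tall, near the dock; origin at its underside centre.
- coolpack: Bystander: flat blue coolant pack 100 x 65 x 28 mm lying in front of the channel; origin at its underside centre.
- bowl: Bystander: steel bowl, 110 mm wide, 40 mm tall; origin at its underside centre.
- tape: Bystander: roll of paper tape lying flat, 64 mm wide, 19 mm high; origin at its underside centre.

How it is judged (in metres and radians):
On the way, in this order (a step that is already met when the one before it is completed fails the run):
1. the thermometer is lifted clear of its dock (height (world z) of thermometer above 0.035 m), for 0.2 s.
2. the keyhole is over the stud's head: the back plate is within 4.5 mm of the channel face at the stud (x of lock in the frame of mount between -0.003 and 0.0045 m and y of lock in the frame of mount between -0.008 and 0.008 m and z of lock in the frame of mount between -0.018 and 0.034 m), for 0.1 s.
At the end, for the whole second after the job is handed in: The thermometer hangs by itself from the stud, at rest: its lock point within 4.5 mm of the channel face, within 6 mm sideways of the channel's centre line and within 17.5 mm in height of the mount point; its bottom edge within 6 mm of the face; upright and square to the box within 0.12 rad (x of lock in the frame of mount between -0.003 and 0.0045 m and y of lock in the frame of mount between -0.006 and 0.006 m and z of lock in the frame of mount between -0.0175 and 0.0175 m and angle between thermometer's own z axis and vertical below 0.12 rad and angle between the y axis of thermometer and the y axis of coolbox, either way round below 0.12 rad and x of thermometer in the frame of coolbox below 0.006 m and linear speed of thermometer below 0.02 m/s and angular speed of thermometer below 0.2 rad/s); the robot touches nothing.
It fails at once if the thermometer is pressed on the cool box or its stud with more than 16 N (contact force between thermometer and coolbox above 16 N).
It fails at once if a bystander (vial, coolant pack, bowl or tape) is moved by more than 30 mm (distance of any of vial_a, vial_b, coolpack, bowl, tape from where it was at the start of the episode above 0.03 m).
It also fails if it takes over 61 s, if anything falls off the work surface, if the arm or the gripper's body presses on something with over 40 N, if the wrist force passes 120 N, or if a joint passes its speed limit or range.

ROBOT

A 7-joint arm with a two-finger parallel gripper is mounted at the origin on the work surface. World frame = base frame: x ahead of the robot, y to its left, z up, the work surface at z = 0. Lengths are in m, angles in degrees, forces in N, time in s.
With the tool pointing down it reaches from about 0.35 to 0.9 m from the base axis. Payload 8.1 kg.
Tool frame: the origin (TCP) lies at the very end of the fingers, on their centre line; the grasp point (between the pads) lies 19 mm behind it; z points along the fingers, y is the line along which they close (so a half turn about z gives the same grasp; the last joint's range is limited). The gripper opens to 85 mm and grips with 20 to 120 N. Pads are 22 mm wide; open, the fingers measure 114 mm over their backs; the gripper's body (76 mm by 85 mm) begins 54 mm behind the grasp point. The pads swing forward as they close: fully open they stand 13 mm farther back than shut.
Start: joints at [-76.753, 24.895, 1.432, 90.138, -0.665, 64.973, -4.303], TCP at [0.205, 0.591, 0.231] pointing down, gripper open.
Joint ranges: [-149.89, 149.89], [-25.12, 119.58], [-72.63, 75.52], [4.76, 147.25], [-75.54, 255.54], [6.69, 114.76], [-157.13, 157.13]. Speed limits (degrees/s): [127.2, 127.2, 172.46, 172.46, 180, 180, 180].

INTERFACE

Orientations are given as [roll, pitch, yaw] about the fixed x, y, z axes, in that order (R = Rz(yaw) Ry(pitch) Rx(roll)).
In Python, from plant import arm gives the robot as it stands.
- The arm moves only by the tool send_rows, never from a script. Its argument "series" is a list of rows, each a list of 7 numbers: the shift along the tool's x, y, z in cm, then the turn, a rotation vector about the tool's x, y, z in rad, then the gripper's target within -1 to 1 (fully open at 1, half-way at 0, shut at -1). In form: [[x, y, z, ax, ay, az, claw], ...]. A call has 1 to 20 rows; each row is the pose to reach, as a shift and turn from the pose commanded when the call began, along the tool's axes at that moment; what a row does not reach only later rows make up. A row lasts 1/12 s, in which the tool goes at most 41.7 mm and 7.16 degrees, less where a joint would pass 70% of its speed; a pose out of reach is approached as far as the arm can. A call with a gripper value outside its range is refused whole. The fingers move at their own pace and stop on an object; "newtons" is the grip in N (left out, the last holds). Time passes only in rows, so rows that repeat a pose let the fingers close. It gives the time, the measured TCP pose, the force, the opening and the grip force at its end, in the units of the state.
- arm.sense(): the state, without advancing time (a new reading comes with each control period).
- arm.grab_frame(name): name is "side" or "top" or "wrist"; returns a dict with "img" (384x512x3 uint8, red, green, blue), "range_z" (384x512 float32, m along the optical axis (not along the pixel's ray), 0 where there is no reading), "fovy" (degrees; the focal length in pixels is half the picture's height over the tangent of half this angle, whatever the lens; pixels are square), "cx", "cy" (the principal point, pixels), "k1" (the pictures are not rectified: a ray, as slopes to the right and down, at radius r is drawn at 1 + k1 r^2 times it, then the intrinsics apply), "pose" (4x4, takes a point from camera to world coordinates). Camera axes: x right, y up, looking along -z (the intrinsics and any distortion apply to the point x, -y, -z); pixel columns grow to the right and rows downward; lengths in m; the calibration is good to about 2 mm. A picture is of the moment at which its call begins.
- arm.hand_in(): hands the job in; it is judged then, once.
The state is a dict: "clock": time; "joint_positions": joint angles; "qd": joint speeds; "joint_efforts": joint torques, N m; "ee_pos": TCP position; "tool_rot": TCP orientation; "force": force on the tool from outside, world axes, zero at the start; "moment": the same for the moment, N m; "gripper_width": finger opening in m; "grip_force": force on a finger pad.
Only numpy, scipy, OpenCV 4.12 (cv2) and the standard library are available. Lean on these libraries where they do the work, as an engineer would, in place of code of your own. Each camera call takes 0.05 s, during which the arm holds its last target. There are 200 camera calls.

## Working session

There is one attempt and no reset: what is moved stays moved. The work goes in short steps, Python scripts to look and compute and a tool call to move; the robot and the scene stay as the last step left them, time stands still between calls to the robot, and variables do not carry over. Pictures are saved under pics/ and viewed, at most 10 in all, crops included, and the job is handed in when it is done.

Besides the shell and the picture viewer there is one more tool, called by a JSON object that holds its "op" and its "data", one argument or row to a line. send_rows: Moves the arm, as the interface text tells. Its arguments: {"type":"object","properties":{"series":{"type":"array","items":{"type":"array","items":{"type":"number"}}},"newtons":{"type":"number"}},"required":["series"]}

```bash
mkdir -p pics
cat > h.py <<'E'
import numpy as np, cv2, pickle
from plant import arm
def grab(n):
    return arm.grab_frame(n)
def pts(f):
    h,w=f['img'].shape[:2]; fl=h/2/np.tan(np.radians(f['fovy'])/2)
    K=np.array([[fl,0,f['cx']],[0,fl,f['cy']],[0,0,1.]])
    u,v=np.meshgrid(np.arange(w),np.arange(h))
    p=np.stack([u,v],-1).reshape(-1,1,2).astype(float)
    s=cv2.undistortPoints(p,K,np.array([f['k1'],0,0,0.])).reshape(h,w,2)
    d=f['range_z'].astype(float)
    c=np.stack([s[...,0]*d,-s[...,1]*d,-d],-1)
    P=c@f['pose'][:3,:3].T+f['pose'][:3,3]
    P[d<=0]=np.nan
    return P
E
python3 - <<'E'
from h import *
ims=[]
for n in("side","top","wrist"):
    f=grab(n); pickle.dump(f,open(f'{n}0.pkl','wb')); print(n,f['pose'].round(3).tolist(),f['fovy'],f['k1'],(f['range_z']>0).mean())
    cv2.imwrite(f'pics/{n}0.png',f['img'][...,::-1])
print(arm.sense())
E
```

```text
side [[-0.969, 0.195, -0.155, 0.495], [-0.249, -0.746, 0.618, 0.604], [0.005, 0.637, 0.771, 0.825], [0.0, 0.0, 0.0, 1.0]] 43.342755368815695 0.0035810692442843216 0.9956817626953125
top [[0.003, 0.999, -0.044, 0.571], [-0.999, 0.005, 0.037, 0.057], [0.037, 0.044, 0.998, 0.946], [0.0, 0.0, 0.0, 1.0]] 52.14098097395669 -0.11762197241151665 0.9958699544270834
wrist [[0.328, -0.905, -0.271, 0.136], [0.945, 0.314, 0.097, 0.616], [-0.003, -0.288, 0.958, 0.373], [0.0, 0.0, 0.0, 1.0]] 64.22342172906188 -0.01195365166301191 0.9960734049479166
{'clock': 0.15, 'joint_positions': array([-76.75410629,  24.92746713,   1.43159014,  90.17805024,
        -0.66612935,  64.97423276,  -4.30504389]), 'qd': array([-0.06818971, -0.10814614, -0.0618972 , -0.09896889, -0.02366746,
       -0.02643498,  0.0015651 ]), 'joint_efforts': array([ 1.73173874e-03, -6.70878983e+01,  1.02613214e+00, -3.16445160e+01,
        1.56373082e-02,  9.10056842e-03,  1.24994074e-05]), 'ee_pos': array([0.2046758 , 0.59011269, 0.23069813]), 'tool_rot': array([-1.79928781e+02,  5.44566549e-03,  1.60868239e+02]), 'force': array([-0.55993087, -0.24985891, -0.43203865]), 'moment': array([ 0.00257553, -0.02744225, -0.00274915]), 'grip_force': 0.0, 'gripper_width': 0.08511508876498569}
```

View pics/side0.png

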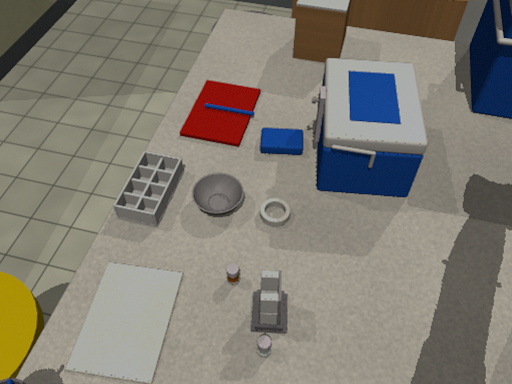

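View pics/top0.png

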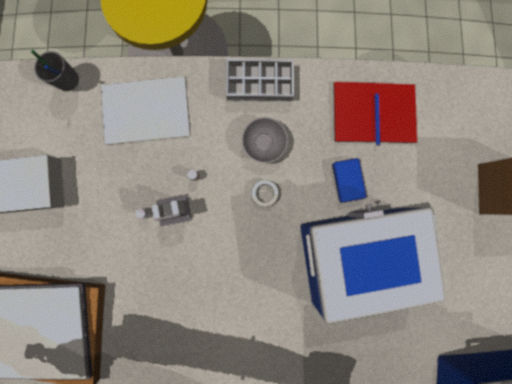

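The side view shows the dock with the thermometer near (269,300), vials at (233,273) and (264,344), and the channel at (318,110) with the stud at about (315,127). In the top view the dock is at (173,209), the channel at (373,210), the pack at (349,180), the tape at (265,193) and the bowl at (266,140).

Run:
```python
from h import *
f=pickle.load(open('top0.pkl','rb'));P=pts(f)
a=cv2.resize(f['img'][180:235,125:205],None,fx=5,fy=5,interpolation=cv2.INTER_CUBIC)
s=pickle.load(open('side0.pkl','rb'));Q=pts(s)
b=cv2.resize(s['img'][255:360,220:300],None,fx=5,fy=5,interpolation=cv2.INTER_CUBIC)
c=cv2.resize(s['img'][75:160,285:345],None,fx=5,fy=5,interpolation=cv2.INTER_CUBIC)
H=530;im=np.zeros((H,800,3),np.uint8)
im[:275,:400]=a; im[:525,400:]=b
im[275:,:180]=cv2.resize(c,(180,255))
cv2.imwrite('pics/crop0.png',im[...,::-1])
def rect(P,m,n):
    p=P[m&np.isfinite(P).all(-1)]
    r=cv2.minAreaRect((p[:,:2]*1000).astype(np.float32)); print(n,len(p),p.mean(0).round(3),p.min(0).round(3),p.max(0).round(3),r)
for nm,X in(('top',P),('side',Q)):
    x,y,z=X[...,0],X[...,1],X[...,2]
    # region around the dock
    v,u=(209,173) if nm=='top' else (300,270)
    c0=X[v,u]; print(nm,c0)
    near=(np.hypot(x-c0[0],y-c0[1])<.1)
    rect(X,near&(z>.06),'thermo high')
    rect(X,near&(z>.098),'thermo top')
    rect(X,near&(z>.012)&(z<.026),'dock')
    rect(X,(z>.165)&(z<.19)&(y<0)&(y>-.7),'lid')
f=P; x,y,z=P[...,0],P[...,1],P[...,2]
for n,(v,u) in dict(va=(213,141),vb=(175,193),pack=(180,349),bowl=(140,266),tape=(184,265),chan=(210,373)).items(): print(n,P[v,u].round(3))
x,y,z=Q[...,0],Q[...,1],Q[...,2]
for v in range(90,150,6): print(v,[Q[v,u].round(3).tolist() for u in (312,316,319,322)])
```

```text
top [0.56908854 0.20704488 0.1068468 ]
thermo high 335 [0.565 0.223 0.098] [0.545 0.193 0.06 ] [0.587 0.255 0.108] ((566.1742553710938, 224.4080047607422), (34.09566116333008, 57.614356994628906), 11.984658241271973)
thermo top 243 [0.565 0.224 0.104] [0.545 0.194 0.098] [0.586 0.255 0.108] ((566.1856689453125, 224.66354370117188), (34.06731414794922, 57.13225555419922), 11.808960914611816)
dock 232 [0.568 0.218 0.017] [0.536 0.167 0.012] [0.652 0.293 0.026] ((577.1796875, 212.53097534179688), (75.15057373046875, 158.22645568847656), 33.65239715576172)
lid 11747 [ 0.456 -0.22   0.169] [ 0.196 -0.528  0.165] [ 0.572 -0.08   0.182] ((352.57977294921875, -276.6998596191406), (501.43280029296875, 302.1532897949219), 28.103118896484375)
side [0.56150753 0.25121306 0.10344491]
thermo high 820 [0.565 0.23  0.093] [0.544 0.194 0.06 ] [0.587 0.256 0.11 ] ((566.3622436523438, 225.38421630859375), (33.8798713684082, 57.063045501708984), 12.404655456542969)
thermo top 429 [0.564 0.227 0.106] [0.544 0.194 0.098] [0.587 0.255 0.11 ] ((565.8365478515625, 225.2715301513672), (32.774513244628906, 57.
[... 822 characters left out ...]
.185, 0.161]]
108 [[0.592, -0.345, 0.001], [0.582, -0.348, 0.001], [0.56, -0.184, 0.144], [0.554, -0.185, 0.145]]
114 [[0.587, -0.321, 0.002], [0.578, -0.326, 0.001], [0.559, -0.185, 0.127], [0.553, -0.187, 0.127]]
120 [[0.583, -0.297, 0.005], [0.574, -0.305, 0.0], [0.557, -0.185, 0.11], [0.551, -0.185, 0.112]]
126 [[0.58, -0.28, 0.0], [0.563, -0.202, 0.076], [0.555, -0.188, 0.09], [0.547, -0.164, 0.114]]
132 [[0.576, -0.257, 0.002], [0.56, -0.186, 0.072], [0.553, -0.185, 0.076], [0.544, -0.14, 0.119]]
138 [[0.572, -0.237, 0.002], [0.558, -0.184, 0.056], [0.552, -0.187, 0.055], [nan, nan, nan]]
144 [[0.568, -0.217, 0.002], [0.559, -0.222, 0.0], [0.548, -0.169, 0.054], [0.538, -0.103, 0.121]]
```

View pics/crop0.png

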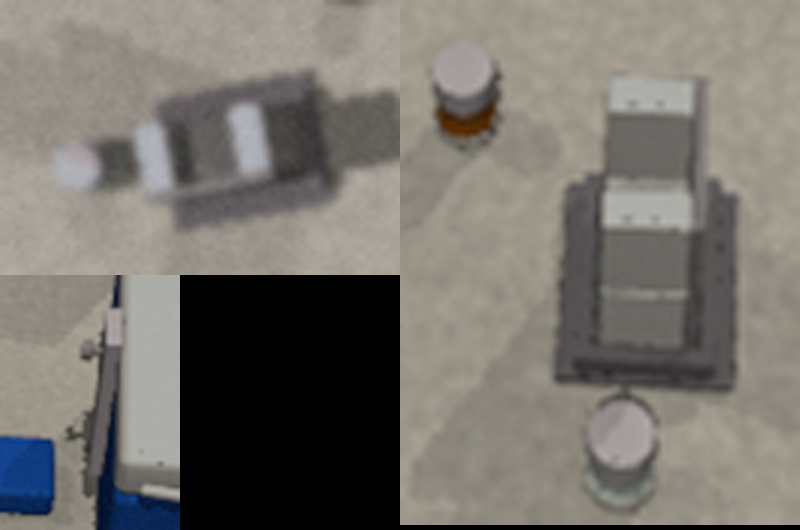

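The crop confirms the thermometer's back plate is on the −x side, so the display faces +x with a yaw of about 12°. The channel shows two protrusions: a round head at side pixel (313,100) and a handle-like one at (310,127).

```bash
cat >> h.py <<'E'
from scipy.spatial.transform import Rotation as R
def to(pos,rpy,cmd=None):
    "shift (cm) and rotvec in tool axes from pose cmd=(pos,rpy) or measured"
    s=arm.sense(); p,r=cmd if cmd else (s['ee_pos'],s['tool_rot'])
    A=R.from_euler('xyz',r,degrees=True);B=R.from_euler('xyz',rpy,degrees=True)
    print('shift cm',(A.inv().apply(np.array(pos)-p)*100).round(2),'rot',(A.inv()*B).as_rotvec().round(3))
def ray(f,u,v):
    h,w=f['img'].shape[:2]; fl=h/2/np.tan(np.radians(f['fovy'])/2)
    K=np.array([[fl,0,f['cx']],[0,fl,f['cy']],[0,0,1.]])
    s=cv2.undistortPoints(np.array([[[u,v]]],float),K,np.array([f['k1'],0,0,0.])).ravel()
    return f['pose'][:3,3],f['pose'][:3,:3]@np.array([s[0],-s[1],-1])
def onplane(f,u,v,p0,n):
    o,d=ray(f,u,v); return o+d*(np.dot(np.subtract(p0,o),n)/np.dot(d,n))
E
python3 - <<'E'
from h import *
for n in('top','side'):
    f=pickle.load(open(n+'0.pkl','rb'));P=pts(f);x,y,z=[P[...,i] for i in range(3)]
    m=(abs(z-.171)<.006)&(x>.25)&(x<.6)&(y<-.03)&(y>-.42)
    k,lab,st,c=cv2.connectedComponentsWithStats(m.astype(np.uint8))
    i=1+st[1:,4].argmax(); q=P[lab==i]
    print(n,'lid',cv2.minAreaRect((q[:,:2]*1000).astype(np.float32)),q.mean(0))
    m=(z>.055)&(z<.16)&(x>.5)&(x<.6)&(y<-.15)&(y>-.26)
    q=P[m]; print(len(q)); 
    for _ in q[np.argsort(-q[:,2])][::max(1,len(q)//45)]: print(_.round(3),end=' ')
    print()
to([.566,.225,.2],[180,0,12])
E
```

```text
top lid ((462.56219482421875, -219.9058837890625), (207.3038787841797, 258.2262878417969), 8.859633445739746) [ 0.45869126 -0.21702132  0.16918023]
208
[ 0.558 -0.231  0.16 ] [ 0.554 -0.185  0.159] [ 0.576 -0.2    0.158] [ 0.566 -0.207  0.155] [ 0.554 -0.184  0.155] [ 0.572 -0.201  0.154] [ 0.572 -0.204  0.153] [ 0.574 -0.202  0.153] [ 0.574 -0.198  0.152] [ 0.548 -0.16   0.152] [ 0.576 -0.207  0.151] [ 0.57  -0.2    0.151] [ 0.566 -0.203  0.15 ] [ 0.552 -0.184  0.149] [ 0.579 -0.194  0.149] [ 0.566 -0.207  0.148] [ 0.558 -0.184  0.148] [ 0.581 -0.206  0.146] [ 0.564 -0.198  0.145] [ 0.56  -0.238  0.142] [ 0.562 -0.182  0.139] [ 0.56  -0.183  0.137] [ 0.553 -0.184  0.132] [ 0.547 -0.16   0.128] [ 0.549 -0.171  0.127] [ 0.562 -0.253  0.126] [ 0.562 -0.249  0.125] [ 0.553 -0.185  0.124] [ 0.551 -0.181  0.121] [ 0.562 -0.185  0.116] [ 0.549 -0.165  0.115] [ 0.551 -0.179  0.114] [ 0.568 -0.223  0.11 ] [ 0.559 -0.185  0.106] [ 0.557 -0.186  0.105] [ 0.568 -0.223  0.102] [ 0.561 -0.185  0.1  ] [ 0.553 -0.186  0.096] [ 0.55  -0.176  0.093] [ 0.564 -0.194  0.091] [ 0.55  -0.175  0.087] [ 0.5
[... 922 characters left out ...]
 0.123] [ 0.566 -0.218  0.12 ] [ 0.552 -0.186  0.119] [ 0.555 -0.184  0.117] [ 0.553 -0.184  0.115] [ 0.559 -0.184  0.114] [ 0.555 -0.186  0.112] [ 0.557 -0.186  0.107] [ 0.559 -0.186  0.103] [ 0.563 -0.197  0.101] [ 0.556 -0.185  0.099] [ 0.566 -0.218  0.097] [ 0.567 -0.223  0.095] [ 0.553 -0.184  0.094] [ 0.551 -0.188  0.091] [ 0.555 -0.188  0.087] [ 0.557 -0.188  0.084] [ 0.552 -0.186  0.08 ] [ 0.556 -0.187  0.079] [ 0.563 -0.202  0.076] [ 0.556 -0.185  0.075] [ 0.547 -0.162  0.074] [ 0.549 -0.176  0.072] [ 0.551 -0.185  0.07 ] [ 0.557 -0.186  0.065] [ 0.559 -0.186  0.061] [ 0.556 -0.185  0.058] [ 0.558 -0.184  0.056] 
shift cm [-46.1  -22.65   3.1 ] rot [-0.000e+00  2.000e-03  2.598e+00]
```

{"op": "send_rows", "data": {
  "series": [
    [-46.1, -22.65, 3.1, 0, 0, 2.6, 1],
    [-46.1, -22.65, 3.1, 0, 0, 2.6, 1],
    [-46.1, -22.65, 3.1, 0, 0, 2.6, 1],
    [-46.1, -22.65, 3.1, 0, 0, 2.6, 1],
    [-46.1, -22.65, 3.1, 0, 0, 2.6, 1],
    [-46.1, -22.65, 3.1, 0, 0, 2.6, 1],
    [-46.1, -22.65, 3.1, 0, 0, 2.6, 1],
    [-46.1, -22.65, 3.1, 0, 0, 2.6, 1],
    [-46.1, -22.65, 3.1, 0, 0, 2.6, 1],
    [-46.1, -22.65, 3.1, 0, 0, 2.6, 1],
    [-46.1, -22.65, 3.1, 0, 0, 2.6, 1],
    [-46.1, -22.65, 3.1, 0, 0, 2.6, 1],
    [-46.1, -22.65, 3.1, 0, 0, 2.6, 1],
    [-46.1, -22.65, 3.1, 0, 0, 2.6, 1],
    [-46.1, -22.65, 3.1, 0, 0, 2.6, 1],
    [-46.1, -22.65, 3.1, 0, 0, 2.6, 1],
    [-46.1, -22.65, 3.1, 0, 0, 2.6, 1],
    [-46.1, -22.65, 3.1, 0, 0, 2.6, 1],
    [-46.1, -22.65, 3.1, 0, 0, 2.6, 1],
    [-46.1, -22.65, 3.1, 0, 0, 2.6, 1]
  ]
}}

```text
clock: 1.82
ee_pos: [0.5659, 0.2255, 0.2001]
tool_rot: [-180.0, 0.0, 17.3]
force: [-0.1, -0.2, 0.2]
gripper_width: 0.0853
grip_force: 0.0
```

{"op": "send_rows", "data": {
  "series": [
    [0, 0, 0, 0, 0, 0.09, 1],
    [0, 0, 0, 0, 0, 0.09, 1],
    [0, 0, 0, 0, 0, 0.09, 1]
  ]
}}

```text
clock: 2.07
ee_pos: [0.5659, 0.2256, 0.2]
tool_rot: [180.0, 0.0, 12.7]
force: [-0.3, -0.3, -0.2]
gripper_width: 0.0854
grip_force: 0.0
```

Run:
```python
from h import *
f=grab('wrist');cv2.imwrite('pics/w1.png',f['img'][...,::-1]);P=pts(f);x,y,z=[P[...,i] for i in range(3)]
m=(z>.098)&(z<.115)&(np.hypot(x-.566,y-.225)<.06)
q=P[m];print(len(q),q.mean(0),cv2.minAreaRect((q[:,:2]*1000).astype(np.float32)))
print(arm.sense()['ee_pos'],arm.sense()['tool_rot'])
```

```text
1742 [0.56482476 0.22573052 0.10514448] ((566.1687622070312, 225.79183959960938), (34.74137878417969, 55.98091506958008), 11.369430541992188)
[0.56595099 0.22553889 0.2001147 ] [1.79987421e+02 1.86421317e-02 1.26833285e+01]
```

View pics/w1.png

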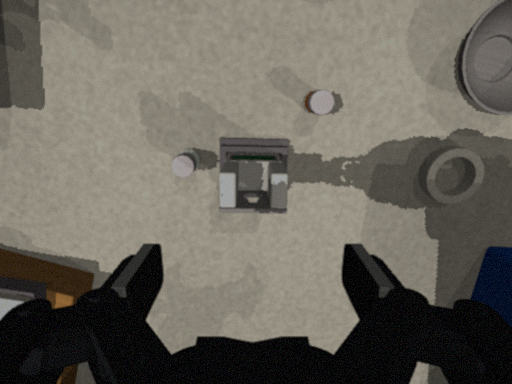

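The wrist view shows the thermometer walls at (228,190) and (279,190), with the keyhole at (252,198). Vial A's cap at (184,164) will be below the fingertip height.

{"op": "send_rows", "data": {
  "series": [
    [0.03, -0.03, 4, 0, 0, 0.02, 1],
    [0.03, -0.03, 8, 0, 0, 0.02, 1],
    [0.03, -0.03, 11, 0, 0, 0.02, 1],
    [0.03, -0.03, 13, 0, 0, 0.02, 1],
    [0.03, -0.03, 13.3, 0, 0, 0.02, 1],
    [0.03, -0.03, 13.3, 0, 0, 0.02, -1],
    [0.03, -0.03, 13.3, 0, 0, 0.02, -1],
    [0.03, -0.03, 13.3, 0, 0, 0.02, -1],
    [0.03, -0.03, 13.3, 0, 0, 0.02, -1],
    [0.03, -0.03, 13.3, 0, 0, 0.02, -1],
    [0.03, -0.03, 13.3, 0, 0, 0.02, -1],
    [0.03, -0.03, 13.3, 0, 0, 0.02, -1],
    [0.03, -0.03, 13.3, 0, 0, 0.02, -1],
    [0.03, -0.03, 13.3, 0, 0, 0.02, -1]
  ],
  "newtons": 50
}}

```text
clock: 3.28
ee_pos: [0.5677, 0.226, 0.0691]
tool_rot: [-180.0, -0.2, 11.3]
force: [-0.4, -1.0, 7.8]
gripper_width: 0.0555
grip_force: 54.1
```

{"op": "send_rows", "data": {
  "series": [
    [0, 0, -1, 0, 0, 0, -1],
    [0, 0, -3, 0, 0, 0, -1],
    [0, 0, -6, 0, 0, 0, -1],
    [0, 0, -9, 0, 0, 0, -1],
    [0, 0, -12, 0, 0, 0, -1],
    [0, 0, -14, 0, 0, 0, -1],
    [0, 0, -15, 0, 0, 0, -1],
    [0, 0, -15, 0, 0, 0, -1],
    [0, 0, -15, 0, 0, 0, -1],
    [0, 0, -15, 0, 0, 0, -1]
  ]
}}

```text
clock: 4.12
ee_pos: [0.5653, 0.2258, 0.2158]
tool_rot: [180.0, 0.1, 11.3]
force: [-0.2, 0.2, -2.2]
gripper_width: 0.0554
grip_force: 54.4
```

Run:
```python
from h import *
s=arm.sense();p,r=s['ee_pos'],s['tool_rot'];print(p,r,s['force'],s['moment'])
T=R.from_euler('xyz',r,degrees=True)
for n in('wrist','side','top'):
    f=grab(n)
    if n=='wrist': cv2.imwrite('pics/w2.png',f['img'][...,::-1])
    pickle.dump(f,open(n+'2.pkl','wb'))
    P=pts(f); q=T.inv().apply((P-p).reshape(-1,3)).reshape(P.shape)*1000
    # tool frame mm, thermo expected z from -33 to 67
    m=(abs(q[...,0])<26)&(abs(q[...,1])<26)&(q[...,2]>-55)&(q[...,2]<80)
    a=q[m]; print(n,len(a),a.min(0).round(1) if len(a) else '',a.max(0).round(1) if len(a) else '')
    if n!='wrist':
        w=(abs(q[...,0])<30)&(abs(q[...,1])<32)&(q[...,2]>30)&(q[...,2]<80)
        if w.any(): print(' low part', np.percentile(q[w],[2,50,98],axis=0).round(1).tolist())
print(arm.sense()['ee_pos'])
to([.5646+.12,-.2048+.02,.25],[180,0,9],(p,r))
```

```text
[0.56527137 0.22581766 0.21582292] [1.79982651e+02 1.37638753e-01 1.13458399e+01] [-0.17845362  0.22551205 -2.21179463] [-0.00810171  0.06299713 -0.02054729]
wrist 16022 [-18.9 -26.  -54.9] [17.4 26.  62.2]
side 109 [-18.7 -26.  -39. ] [16.5 24.6 60.4]
 low part [[-18.1, -28.2, 30.6], [-1.4, -26.9, 44.5], [15.4, -22.4, 60.4]]
top 21 [-18.8  -6.8 -37.1] [-16.7  24.3  48.4]
 low part [[-18.7, -3.2, 30.4], [-15.7, 29.0, 44.4], [-9.7, 29.5, 58.1]]
[0.56557858 0.22561778 0.21587045]
shift cm [ 3.61 42.61 -3.41] rot [0.    0.002 0.041]
```

View pics/w2.png

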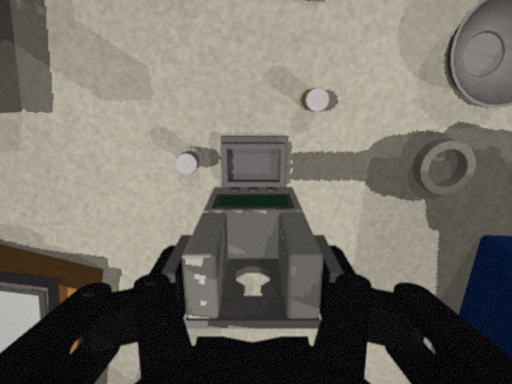

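The thermometer is held square in the grip. The keyhole is visible at (252,282), and the empty dock at (255,162). Next I carry it high over the lid so the wrist camera can look down on the stud.

Run:
```python
from h import *
to([.53,-.212,.29],[180,0,9])
```

```text
shift cm [-12.1   42.22  -7.35] rot [0.001 0.002 0.041]
```

{"op": "send_rows", "data": {
  "series": [
    [0, 1, -3, 0, 0, 0, -1],
    [-1, 3, -7.35, 0, 0, 0.01, -1],
    [-2, 7, -7.35, 0, 0, 0.02, -1],
    [-3, 11, -7.35, 0, 0, 0.04, -1],
    [-4, 15, -7.35, 0, 0, 0.04, -1],
    [-5.5, 19, -7.35, 0, 0, 0.04, -1],
    [-7, 23, -7.35, 0, 0, 0.04, -1],
    [-8, 27, -7.35, 0, 0, 0.04, -1],
    [-9, 31, -7.35, 0, 0, 0.04, -1],
    [-10, 35, -7.35, 0, 0, 0.04, -1],
    [-11, 38, -7.35, 0, 0, 0.04, -1],
    [-11.6, 40.5, -7.35, 0, 0, 0.04, -1],
    [-12.1, 42.2, -7.35, 0, 0, 0.04, -1],
    [-12.1, 42.2, -7.35, 0, 0, 0.04, -1],
    [-12.1, 42.2, -7.35, 0, 0, 0.04, -1],
    [-12.1, 42.2, -7.35, 0, 0, 0.04, -1]
  ]
}}

```text
clock: 5.6
ee_pos: [0.5306, -0.2108, 0.2901]
tool_rot: [-179.9, 0.1, 9.1]
force: [0.8, 0.5, -1.2]
gripper_width: 0.0553
grip_force: 54.2
```

Run:
```python
from h import *
s=arm.sense();p,r=s['ee_pos'],s['tool_rot'];print(p,r)
T=R.from_euler('xyz',r,degrees=True)
f=grab('wrist');pickle.dump((f,p,r),open('w3.pkl','wb'))
P=pts(f)
im=f['img'].copy();cv2.imwrite('pics/w3.png',cv2.resize(im[60:340,120:400],None,fx=2,fy=2)[...,::-1])
x,y,z=[P[...,i] for i in range(3)]
m=(z>.12)&(z<.2)&(x>.558)&(x<.62)&(y<-.15)&(y>-.26)
v,u=np.nonzero(m)
for a,b in list(zip(v,u))[::max(1,len(v)//60)]: print((b,a),P[a,b].round(4),end=' ')
```

```text
[ 0.53062085 -0.21079423  0.29011083] [-1.79944501e+02  5.38709937e-02  9.06624830e+00]
(np.int64(244), np.int64(127)) [ 0.5777 -0.1947  0.1494] (np.int64(248), np.int64(128)) [ 0.5779 -0.1984  0.1549] (np.int64(252), np.int64(129)) [ 0.5776 -0.2021  0.1544] (np.int64(256), np.int64(130)) [ 0.5772 -0.2057  0.1538] (np.int64(245), np.int64(132)) [ 0.5738 -0.1963  0.1525] (np.int64(249), np.int64(133)) [ 0.5739 -0.1999  0.1565] (np.int64(254), np.int64(134)) [ 0.5736 -0.2045  0.1551] (np.int64(258), np.int64(135)) [ 0.5729 -0.2083  0.1515] (np.int64(250), np.int64(138)) [ 0.569  -0.2016  0.1508] (np.int64(239), np.int64(140)) [ 0.562  -0.1913  0.1242] (np.int64(258), np.int64(140)) [ 0.565  -0.2101  0.1244] (np.int64(236), np.int64(141)) [ 0.5619 -0.1888  0.1339] (np.int64(255), np.int64(141)) [ 0.5654 -0.2069  0.1384] (np.int64(233), np.int64(142)) [ 0.5614 -0.1863  0.1401] (np.int64(252), np.int64(142)) [ 0.5659 -0.2039  0.1523] (np.int64(271), np.int64(142)) [ 0.567  -0.2221  0.1396] (np.int64(247), np.int64(143)) [ 0.5642 -0.1996  0.1522] (np.int64(266), np.int64(143)) [ 0.5663 -0.
[... 1821 characters left out ...]
-0.2086  0.1733] (np.int64(278), np.int64(155)) [ 0.5581 -0.2293  0.1542] (np.int64(297), np.int64(155)) [ 0.5606 -0.2468  0.1527] (np.int64(267), np.int64(156)) [ 0.5587 -0.2181  0.1723] (np.int64(290), np.int64(156)) [ 0.5598 -0.2396  0.1593] (np.int64(309), np.int64(156)) [ 0.5623 -0.2567  0.1584] (np.int64(290), np.int64(157)) [ 0.5597 -0.239   0.1643] (np.int64(309), np.int64(157)) [ 0.562  -0.2561  0.1621] (np.int64(299), np.int64(158)) [ 0.5599 -0.2472  0.1633] (np.int64(292), np.int64(159)) [ 0.5585 -0.2408  0.1661] (np.int64(311), np.int64(159)) [ 0.5609 -0.2577  0.1645] (np.int64(310), np.int64(160)) [ 0.5601 -0.2566  0.1662] (np.int64(306), np.int64(162)) [ 0.5582 -0.253   0.1685]
```

View pics/w3.png

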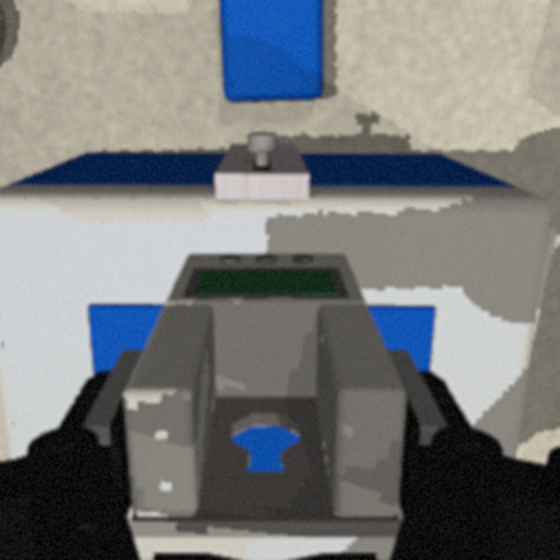

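Crop view: the stud head sits at full-image columns 243–258, row ~128. The channel's top edge runs across columns 227–275 at row ~147, and the keyhole centre is at about (252,278).

Run:
```python
from h import *
f,p,r=pickle.load(open('w3.pkl','rb'));T=R.from_euler('xyz',r,degrees=True);P=pts(f)
q=T.inv().apply((P-p).reshape(-1,3)).reshape(P.shape)*1000
n=T.apply([1,0,0])
for px in((236,278),(252.3,278),(269,278),(252.3,270),(252.3,295)):
    h=onplane(f,*px,p+T.apply([-.014,0,0]),n); print('hole tool mm',(T.inv().apply(h-p)*1000).round(1))
# pocket back plate depth points and walls
print('plate',[q[v,u].round(1).tolist() for v,u in((300,230),(300,275),(265,230),(312,252))])
m=(abs(q[...,2]+38)<5)&(abs(q[...,0])<25)&(abs(q[...,1])<30); a=q[m]; print('top rect',cv2.minAreaRect(a[:,:2].astype(np.float32)),np.percentile(a[:,2],[5,50,95]))
# box frame
m=(P[...,2]>.09)&(P[...,2]<.168)&(P[...,0]>.558)&(P[...,0]<.572)&(P[...,1]<-.186)&(P[...,1]>-.222)
a=P[m]; ax=np.array([np.cos(np.radians(9)),np.sin(np.radians(9))]); ay=np.array([-ax[1],ax[0]])
d=a[:,:2]@ax; print('face x_b',np.percentile(d,[5,25,50,75,95]).round(4), np.degrees(-np.polyfit(a[:,1],a[:,0],1)[0]))
m=(P[...,2]>.14)&(P[...,2]<.166)&(P[...,0]>.5705)&(P[...,0]<.59)&(abs(P[...,1]+.2)<.015);a=P[m]
print('head xb',np.percentile(a[:,:2]@ax,[2,50,98]).round(4),'yb',np.percentile(a[:,:2]@ay,[2,50,98]).round(4),'z',np.percentile(a[:,2],[2,50,90,98]).round(4), len(a))
m=(abs(P[...,2]-.172)<.0025)&(P[...,0]>.554)&(P[...,1]<-.17)&(P[...,1]>-.24);a=P[m]
b=a[:,:2]@ay;c=a[:,:2]@ax
k=c>np.median(d)-.006; print('chan top yb',np.percentile(b[k],[1,50,99]).round(4),b[k].min(),b[k].max(),'x',c.max())
print('tcp xb yb',p[:2]@ax,p[:2]@ay)
```

```text
hole tool mm [-14.   -9.4  -5.3]
hole tool mm [-14.   -1.1  -5.3]
hole tool mm [-14.    7.5  -5.3]
hole tool mm [-14.   -1.    2.3]
hole tool mm [-14.   -1.1 -19.5]
plate [[-13.8, -11.2, -23.5], [-14.3, 9.3, -22.8], [-14.2, -13.4, 7.9], [-14.0, -1.2, -31.4]]
top rect ((-0.7526073455810547, 0.039752960205078125), (60.009525299072266, 35.049766540527344), 89.61052703857422) [-40.50778704 -36.3794028  -34.24366253]
face x_b [0.5252 0.5253 0.5254 0.5256 0.5313] 8.024778646789384
head xb [0.5327 0.5369 0.5405] yb [-0.2954 -0.289  -0.2826] z [0.1495 0.1541 0.1557 0.1563] 143
chan top yb [-0.3088 -0.2891 -0.2694] -0.3089202595136947 -0.26937247131122083 x 0.5255878162622749
tcp xb yb 0.491112539937717 -0.2912063944381392
```

{"op": "send_rows", "data": {
  "series": [
    [4, -0.12, 0, 0, 0, 0, -1],
    [8, -0.12, 0, 0, 0, 0, -1],
    [10, -0.12, 2, 0, 0, 0, -1],
    [10.5, -0.12, 5, 0, 0, 0, -1],
    [10.5, -0.12, 8.5, 0, 0, 0, -1],
    [10.5, -0.12, 12, 0, 0, 0, -1],
    [10.5, -0.12, 14, 0, 0, 0, -1],
    [10, -0.12, 14.45, 0, 0, 0, -1],
    [9, -0.12, 14.45, 0, 0, 0, -1],
    [8.2, -0.12, 14.45, 0, 0, 0, -1],
    [8.2, -0.12, 14.45, 0, 0, 0, -1],
    [8.2, -0.12, 14.45, 0, 0, 0, -1],
    [8.2, -0.12, 14.45, 0, 0, 0, -1]
  ]
}}

```text
clock: 6.73
ee_pos: [0.6123, -0.1978, 0.148]
tool_rot: [180.0, -0.2, 9.0]
force: [0.1, -0.1, -1.7]
gripper_width: 0.0553
grip_force: 54.4
```

```bash
cat > st.py <<'E'
from h import *
s=arm.sense();p=s['ee_pos'];a=np.radians(9)
fx=s['force']
print('clock',s['clock'],'gap back-face to channel mm',(p[0]*np.cos(a)+p[1]*np.sin(a)-.018-.5254)*1e3,'y err',(-p[0]*np.sin(a)+p[1]*np.cos(a)+.290)*1e3,'hole z',p[2]*1e3+4,'F box',(fx[0]*np.cos(a)+fx[1]*np.sin(a)).round(2),(-fx[0]*np.sin(a)+fx[1]*np.cos(a)).round(2),fx[2].round(2),s['tool_rot'],s['moment'].round(2))
E
python3 st.py
python3 - <<'E'
from h import *
f=grab('wrist');pickle.dump(f,open('w4.pkl','wb'))
cv2.imwrite('pics/w4.png',cv2.resize(f['img'][200:340,160:350],None,fx=4,fy=4)[...,::-1])
E
```

```text
clock 6.7333 gap back-face to channel mm 30.39508148500758 y err -1.1138724248575538 hole z 151.95265747481255 F box 0.03 -0.14 -1.68 [ 1.79973909e+02 -1.63337913e-01  9.04190074e+00] [ 0.01 -0.03  0.05]
```

View pics/w4.png

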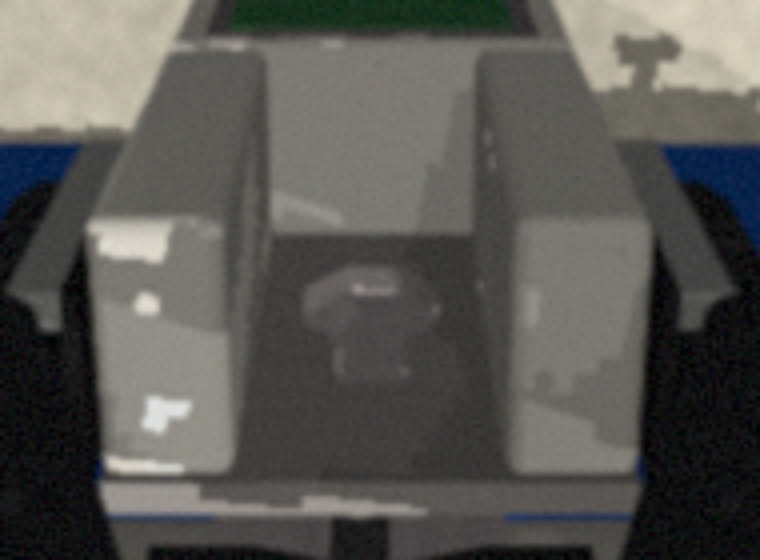

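The crop shows the dark channel through the keyhole, centred at about (370,310) in the crop. Nothing is touching yet, so I let the arm settle.

{"op": "send_rows", "data": {
  "series": [
    [0, 0, 0, 0, 0, 0, -1],
    [0, 0, 0, 0, 0, 0, -1],
    [0, 0, 0, 0, 0, 0, -1],
    [0, 0, 0, 0, 0, 0, -1]
  ]
}}

```text
clock: 7.12
ee_pos: [0.6115, -0.1976, 0.1462]
tool_rot: [180.0, 0.0, 9.0]
force: [0.2, 0.6, -2.1]
gripper_width: 0.0555
grip_force: 54.4
```

```bash
python3 st.py
```

```text
clock 7.1167 gap back-face to channel mm 29.64982216518186 y err -0.8636575598847673 hole z 150.2473589510015 F box 0.3 0.52 -2.1 [1.79999705e+02 2.77313488e-03 9.04477857e+00] [-0.03 -0.02  0.06]
```

{"op": "send_rows", "data": {
  "series": [
    [-0.5, -0.08, 0.05, 0, 0, 0, -1],
    [-1.0, -0.08, 0.05, 0, 0, 0, -1],
    [-1.3, -0.08, 0.05, 0, 0, 0, -1],
    [-1.5, -0.08, 0.05, 0, 0, 0, -1],
    [-1.6, -0.08, 0.05, 0, 0, 0, -1],
    [-1.7, -0.08, 0.05, 0, 0, 0, -1],
    [-1.75, -0.08, 0.05, 0, 0, 0, -1],
    [-1.75, -0.08, 0.05, 0, 0, 0, -1],
    [-1.75, -0.08, 0.05, 0, 0, 0, -1],
    [-1.75, -0.08, 0.05, 0, 0, 0, -1],
    [-1.75, -0.08, 0.05, 0, 0, 0, -1],
    [-1.75, -0.08, 0.05, 0, 0, 0, -1]
  ]
}}

```text
clock: 8.12
ee_pos: [0.5941, -0.1996, 0.1458]
tool_rot: [180.0, -0.0, 9.0]
force: [-0.4, -0.0, -1.8]
gripper_width: 0.0555
grip_force: 54.4
```

```bash
python3 st.py
python3 - <<'E'
from h import *
f=grab('wrist');pickle.dump(f,open('w5.pkl','wb'))
cv2.imwrite('pics/w5.png',cv2.resize(f['img'][200:340,160:350],None,fx=4,fy=4)[...,::-1])
E
```

```text
clock 8.1167 gap back-face to channel mm 12.106023065787564 y err -0.1167729516307614 hole z 149.77072098310492 F box -0.4 0.02 -1.78 [ 1.79998186e+02 -9.99530118e-04  9.03963013e+00] [0.02 0.02 0.05]
```

View pics/w5.png

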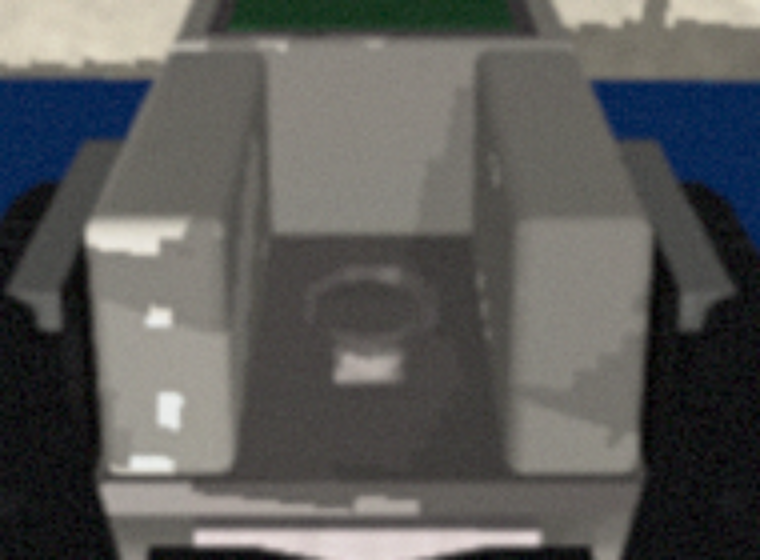

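The stud head shows as a dark ellipse centred in the keyhole at (370,305) in the crop, and there is no contact force. I keep advancing gently.

{"op": "send_rows", "data": {
  "series": [
    [-0.2, 0, 0, 0, 0, 0, -1],
    [-0.4, 0, 0, 0, 0, 0, -1],
    [-0.55, 0, 0, 0, 0, 0, -1],
    [-0.7, 0, 0, 0, 0, 0, -1],
    [-0.8, 0, 0, 0, 0, 0, -1],
    [-0.85, 0, 0, 0, 0, 0, -1],
    [-0.85, 0, 0, 0, 0, 0, -1],
    [-0.85, 0, 0, 0, 0, 0, -1],
    [-0.85, 0, 0, 0, 0, 0, -1]
  ]
}}

```text
clock: 8.92
ee_pos: [0.5857, -0.2009, 0.1458]
tool_rot: [-180.0, -0.0, 9.0]
force: [-0.7, -0.9, -2.6]
gripper_width: 0.0555
grip_force: 54.4
```

```bash
python3 st.py
```

```text
clock 8.9167 gap back-face to channel mm 3.63053119970691 y err -0.07754207812837866 hole z 149.81455253865215 F box -0.85 -0.77 -2.6 [-1.79997897e+02 -6.67636580e-03  9.04197099e+00] [ 0.01 -0.03  0.01]
```

{"op": "send_rows", "data": {
  "series": [
    [-0.05, 0, 0, 0, 0, 0, -1],
    [-0.1, 0, 0, 0, 0, 0, -1],
    [-0.15, 0, 0, 0, 0, 0, -1],
    [-0.2, 0, 0, 0, 0, 0, -1],
    [-0.2, 0, 0, 0, 0, 0, -1],
    [-0.2, 0, 0, 0, 0, 0, -1],
    [-0.2, 0, 0, 0, 0, 0, -1]
  ]
}}

```text
clock: 9.5
ee_pos: [0.5837, -0.2013, 0.1458]
tool_rot: [-180.0, -0.0, 9.0]
force: [-0.1, -0.1, -1.4]
gripper_width: 0.055
grip_force: 54.4
```

```bash
python3 st.py
```

```text
clock 9.5 gap back-face to channel mm 1.576841068440138 y err -0.1168359652177764 hole z 149.8344889976182 F box -0.12 -0.05 -1.41 [-1.79999468e+02 -6.68122109e-03  9.03604823e+00] [ 0.02  0.03 -0.04]
```

{"op": "send_rows", "data": {
  "series": [
    [-0.04, 0, 0, 0, 0, 0, -1],
    [-0.08, 0, 0, 0, 0, 0, -1],
    [-0.1, 0, 0, 0, 0, 0, -1],
    [-0.1, 0, 0, 0, 0, 0, -1],
    [-0.1, 0, 0, 0, 0, 0, -1],
    [-0.1, 0, 0, 0, 0, 0, -1]
  ]
}}

```text
clock: 10.0
ee_pos: [0.5829, -0.2014, 0.1458]
tool_rot: [180.0, -0.0, 9.0]
force: [1.0, -0.0, -2.4]
gripper_width: 0.0553
grip_force: 54.4
```

```bash
python3 st.py
```

```text
clock 10.0 gap back-face to channel mm 0.7903218142694124 y err -0.07597087126642865 hole z 149.84679661148783 F box 1.03 -0.21 -2.38 [ 1.79997105e+02 -2.34135620e-02  9.04069858e+00] [ 0.04 -0.43 -0.08]
```

Light contact with the face, about 1 N. Now I slide down.

{"op": "send_rows", "data": {
  "series": [
    [0, 0, 0.1, 0, 0, 0, -1],
    [0, 0, 0.2, 0, 0, 0, -1],
    [0, 0, 0.3, 0, 0, 0, -1],
    [0, 0, 0.4, 0, 0, 0, -1],
    [0, 0, 0.5, 0, 0, 0, -1],
    [0, 0, 0.6, 0, 0, 0, -1],
    [0, 0, 0.6, 0, 0, 0, -1],
    [0, 0, 0.6, 0, 0, 0, -1]
  ]
}}

```text
clock: 10.67
ee_pos: [0.5828, -0.2014, 0.1397]
tool_rot: [180.0, -0.0, 9.0]
force: [3.2, -0.2, -3.5]
gripper_width: 0.0553
grip_force: 54.3
```

```bash
python3 st.py
```

```text
clock 10.6667 gap back-face to channel mm 0.7360387869923546 y err -0.12253396088307555 hole z 143.66760558198408 F box 3.15 -0.66 -3.47 [ 1.79988840e+02 -1.38088503e-02  9.04219545e+00] [-0.01 -0.89 -0.05]
```

{"op": "send_rows", "data": {
  "series": [
    [0.03, 0, 0.1, 0, 0, 0, -1],
    [0.03, 0, 0.2, 0, 0, 0, -1],
    [0.03, 0, 0.3, 0, 0, 0, -1],
    [0.03, 0, 0.4, 0, 0, 0, -1],
    [0.03, 0, 0.5, 0, 0, 0, -1],
    [0.03, 0, 0.6, 0, 0, 0, -1],
    [0.03, 0, 0.6, 0, 0, 0, -1],
    [0.03, 0, 0.6, 0, 0, 0, -1]
  ]
}}

```text
clock: 11.33
ee_pos: [0.5829, -0.2014, 0.1336]
tool_rot: [-180.0, 0.0, 9.0]
force: [2.3, 0.0, -3.2]
gripper_width: 0.0554
grip_force: 54.2
```

```bash
python3 st.py
```

```text
clock 11.3333 gap back-face to channel mm 0.7731896287231921 y err -0.07443638577026013 hole z 137.59094860218832 F box 2.25 -0.32 -3.25 [-1.79996905e+02  1.00662494e-02  9.03555501e+00] [ 0.02 -0.72  0.03]
```

{"op": "send_rows", "data": {
  "series": [
    [0, 0, 0.05, 0, 0, 0, -1],
    [0, 0, 0.1, 0, 0, 0, -1],
    [0, 0, 0.15, 0, 0, 0, -1],
    [0, 0, 0.15, 0, 0, 0, -1],
    [0, 0, 0.15, 0, 0, 0, -1]
  ]
}}

```text
clock: 11.75
ee_pos: [0.5829, -0.2014, 0.1322]
tool_rot: [-180.0, 0.0, 9.0]
force: [2.2, 0.1, -1.6]
gripper_width: 0.0552
grip_force: 54.5
```

```bash
python3 st.py
```

```text
clock 11.75 gap back-face to channel mm 0.7845244209974123 y err -0.09992341823034101 hole z 136.24249047687962 F box 2.24 -0.27 -1.62 [-1.79996779e+02  4.03168630e-03  9.03404070e+00] [ 0.04 -0.53 -0.03]
```

{"op": "send_rows", "data": {
  "series": [
    [0, 0, 0.05, 0, 0, 0, -1],
    [0, 0, 0.1, 0, 0, 0, -1],
    [0, 0, 0.1, 0, 0, 0, -1],
    [0, 0, 0.1, 0, 0, 0, -1]
  ]
}}

```text
clock: 12.08
ee_pos: [0.5829, -0.2014, 0.1314]
tool_rot: [-180.0, -0.0, 9.0]
force: [1.6, 0.9, 1.9]
gripper_width: 0.0551
grip_force: 54.7
```

```bash
python3 st.py
```

```text
clock 12.0833 gap back-face to channel mm 0.8432825007362865 y err -0.15598973779124004 hole z 135.43785899981174 F box 1.69 0.69 1.87 [-1.79998309e+02 -8.14110010e-03  9.03222933e+00] [ 0.1  -0.28 -0.06]
```

Fz rose by about 5 N, so the slot end is seated on the neck and the thermometer is locked. I release and retreat upwards.

{"op": "send_rows", "data": {
  "series": [
    [0, 0, 0, 0, 0, 0, -0.2],
    [0, 0, 0, 0, 0, 0, 0.2],
    [0, 0, 0, 0, 0, 0, 0.5],
    [0, 0, 0, 0, 0, 0, 1],
    [0, 0, 0, 0, 0, 0, 1],
    [0, 0, 0, 0, 0, 0, 1],
    [0, 0, 0, 0, 0, 0, 1],
    [0, 0, 0, 0, 0, 0, 1],
    [0, 0, -1, 0, 0, 0, 1],
    [0, 0, -3, 0, 0, 0, 1],
    [0, 0, -6, 0, 0, 0, 1],
    [0, 0, -9, 0, 0, 0, 1],
    [0, 0, -12, 0, 0, 0, 1],
    [0, 0, -14, 0, 0, 0, 1],
    [0, 0, -14, 0, 0, 0, 1],
    [0, 0, -14, 0, 0, 0, 1],
    [0, 0, -14, 0, 0, 0, 1]
  ]
}}

```text
clock: 13.5
ee_pos: [0.5826, -0.2011, 0.2711]
tool_rot: [-180.0, 0.0, 9.0]
force: [0.3, 0.9, -0.4]
gripper_width: 0.0852
grip_force: 0.0
```

Run:
```python
from h import *
f=grab('wrist');g=grab('side');P=pts(f)
a=cv2.resize(f['img'][60:340,120:400],(400,400)); b=cv2.resize(g['img'][60:190,260:390],(400,400))
cv2.imwrite('pics/end.png',np.hstack([a,b])[...,::-1])
m=(P[...,2]>.153)&(P[...,2]<.169)&(P[...,0]>.562)&(P[...,0]<.62)&(P[...,1]<-.165)&(P[...,1]>-.24);q=P[m]
print(cv2.minAreaRect((q[:,:2]*1000).astype(np.float32)),np.percentile(q[:,2],[50,90,99]))
print(arm.sense()['clock'],arm.sense()['force'])
```

```text
((581.0697631835938, -200.60487365722656), (34.88862991333008, 56.00035858154297), 8.978434562683105) [0.16769616 0.16862212 0.16895936]
13.6 [-0.43955892  0.30480124 -0.44147574]
```

View pics/end.png

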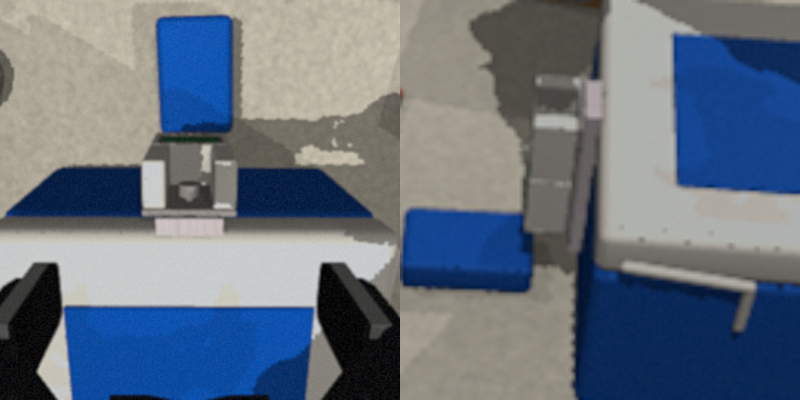

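The thermometer hangs upright against the channel with the stud head visible in its pocket at (188,190), the yaw reads 8.98°, and the gripper is clear. I'm handing the job in.

```bash
python3 -c "
from plant import arm
print(arm.hand_in())"
```

```text
the job is handed in; nothing more can be done
None
```

The thermometer hangs locked behind the stud, upright and against the channel with its display outwards, and the job was handed in at about 13.6 s; the hand-in gave no verdict.

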